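# Index the parts tray to the propeller compartment

### The job

Turn the wheel of the parts tray by pushing its rim pins until the compartment with the three-bladed propeller shows in the window of the hood and the wheel drops down into its locking notches. Feel for the drop and stop pushing there: do not force the locked wheel, and leave the other things on the bench where they are.

Things in the scene. Friction and masses are not known exactly. Their poses are not given: they have to be found in the camera images.
- base: round grey foot, 208 mm across, of the rotary parts tray, fixed to the bench. Origin: centre of its underside, on the upright axis that the wheel turns about; z up, +x towards the window. A fixed spindle rises from it through the wheel and holds a flat fixed black hood over part of the wheel.
- window (a point): centre of the square window (40 x 44 mm) in the fixed hood, 50 mm from the axis along base +x, 71 mm above the bench. The hood is 56 mm wide (base y), runs from the spindle to 73.5 mm from the axis, underside 67 mm and top 71 mm above the bench; the bolt on the axis reaches 78 mm.
- wheel: white wheel, 200 mm across, about 0.75 kg, turns endlessly either way on the spindle (1 mm side play), kept on it by the hood. Origin: on the axis, underside of the 8 mm disc; wheel +x points to the middle of the propeller compartment. Six compartments, walls between them at wheel angles 30, 90, 150.. 330 degrees, walls reach 73 mm from the axis, tops 15 mm above the origin. Friction: 1 to 2 N at a pin.
- pin (a point): middle of one of six alike upright steel push pins (18 mm across) on the wheel's rim outside the hood, 90 mm from the axis at wheel angles 30, 90, 150, 210, 270, 330 degrees (this one: 30), from 8 to 45 mm above the wheel's origin; this point is 25 mm above it
- lug (a point): lower end of one of three hidden lugs under the wheel, 7 mm below its origin. The wheel rides on them, origin 33 mm above the bench. At one angle only, propeller under the window give or take 7 degrees (unseen, found by slow pushing), they fall by the wheel's weight into notches: the origin drops to 26 mm and the wheel locks, 2 degrees of play. Over 50 mm/s at a pin they may skip past.
- propeller (a point): small dark three-bladed propeller (about 36 mm across) fixed in the marked compartment, 50 mm from the axis along wheel +x, 12 mm above the wheel's origin; the other compartments hold three rods, a flat plate, three discs, a block and a thick tube
- paint_jar: loose closed paint jar, 44 mm across, 55 mm tall; origin: centre of its underside; to be left where it is
- tape_roll: loose roll of tape lying flat, 96 mm across, 22 mm high, open centre; origin: centre of its underside; to be left where it is
- cup: loose open cup, 76 mm across the rim, 60 mm tall; origin: centre of its underside; to be left where it is
- sanding_block: loose sanding block, 90 x 36 x 24 mm; origin: centre of its underside; to be left where it is
- thinner: loose white bottle, 64 mm across, 110 mm tall; origin: centre of its underside; to be left where it is
- screwdriver: loose screwdriver, 170 mm long, lying flat; to be left where it is
- wing: loose model wing part, 110 x 55 x 18 mm; origin: centre of its underside; to be left where it is
Mind the look-alikes: they are no part of the job. What is shaped like the base but blue or turquoise is not meant.

How it is judged:
By the outcome, as a careful person would: the job done as asked, in the order asked, and still so for the second after the job is handed in, with the robot touching nothing.
It also fails if it takes over 51 s, if anything falls off the work surface, if the arm or the gripper's body presses on something with over 40 N, if the wrist force passes 120 N, or if a joint passes its speed limit or range.

### The arm

A 6-joint arm with a two-finger parallel gripper is mounted at the origin on the work surface. World frame = base frame: x ahead of the robot, y to its left, z up, the work surface at z = 0. Lengths are in m, angles in rad, forces in N, time in s.
With the tool pointing down it reaches from about 0.35 to 0.85 m from the base axis. Payload 8.1 kg.
Tool frame: the origin (TCP) lies on the mounting face of the last link; the fingertips stand 186 mm ahead of it and the grasp point (between the pads) lies 167 mm ahead of it; z points along the fingers, y is the line along which they close (so a half turn about z gives the same grasp; the last joint's range is limited). The gripper opens to 93 mm and grips with 3 to 60 N. Pads are 15 mm wide; open, the fingers measure 128 mm over their backs; the gripper's body (75 mm by 188 mm) begins 65 mm behind the grasp point.
Start: joints at [1.054, 0.13, 1.488, -0, 1.523, -0.085], TCP at [0.251, 0.545, 0.405] pointing down, gripper open.
Joint ranges: [-2.96, 2.96], [-0.89, 2.26], [0.02, 2.5], [-1.34, 4.48], [0, 2.73], [-2.66, 2.66]. Speed limits (rad/s): [2.39, 2.39, 2.79, 3.14, 3.14, 3.14].

### API

Orientations are given as a rotation vector (axis times angle).
In Python, from plant import read_state, read_camera, camera_params, close_job gives the robot as it stands. The module is installed in compiled form; this text tells all that it offers.
- The arm moves only by the tool servo_tool, never from a script. Its argument "increments" is a list of rows, each an object with "slide": the shift along the tool's x, y, z in mm, a list of three; "dr": the turn, a rotation vector about the tool's x, y, z in rad, a list of three; "jaw": the closure, from 0 (fully open) to 1 (shut). In form: [{"slide": [x, y, z], "dr": [ax, ay, az], "jaw": jaw}, ...]. A call has 1 to 20 rows; each row is the pose to reach, as a shift and turn from the pose commanded when the call began, along the tool's axes at that moment; what a row does not reach only later rows make up. A row lasts 1/10 s, in which the tool goes at most 50 mm and 8.59 degrees, less where a joint would pass 70% of its speed; a pose out of reach is approached as far as the arm can. A call with a gripper value outside its range is refused whole. The fingers move at their own pace and stop on an object; "force" is the grip in N (left out, the last holds). Time passes only in rows, so rows that repeat a pose let the fingers close. It gives the time, the measured TCP pose, the force, the opening and the grip force at its end, in the units of the state.
- read_state(): the state, without advancing time (a new reading comes with each control period).
- read_camera(name): name is "scene" or "side" or "wrist"; returns (picture, depth): 384x512x3 uint8, red, green, blue; 384x512 float32, m along the optical axis (not along the pixel's ray), 0 where there is no reading.
- camera_params(name): a dict with "fx", "fy", "cx", "cy" (pixels), "k1" (the pictures are not rectified: a ray, as slopes to the right and down, at radius r is drawn at 1 + k1 r^2 times it, then the intrinsics apply), "rvec" (rotation vector, rad) and "tvec" (3), from world to camera coordinates, as OpenCV has them. Camera axes: x right, y down, z forward; pixel columns grow to the right and rows downward; lengths in m; the calibration is good to about 2 mm. A picture is of the moment at which its call begins: read the wrist's pose just before it. camera_params takes no time and is no camera call; for the wrist camera it gives the pose at the moment of the call.
- close_job(): hands the job in; it is judged then, once.
The state is a dict: "t": time; "q": joint angles; "dq": joint speeds; "joint_torque": joint torques, N m; "tool_pos": TCP position; "orientation": TCP orientation; "force": force on the tool from outside, world axes, zero at the start; "wrist_torque": the same for the moment, N m; "opening": finger opening in m; "gripper_force": force on a finger pad.
Only numpy, scipy, OpenCV 4.12 (cv2) and the standard library are available. Lean on these libraries where they do the work, as an engineer would, in place of code of your own. Each camera call takes 0.05 s, during which the arm holds its last target. There are 200 camera calls.

## Working session

There is one attempt and no reset: what is moved stays moved. The work goes in short steps, Python scripts to look and compute and a tool call to move; the robot and the scene stay as the last step left them, time stands still between calls to the robot, and variables do not carry over. Pictures are saved under pics/ and viewed, at most 10 in all, crops included, and the job is handed in when it is done.

Besides the shell and the picture viewer there is one more tool, called after ">>>" as name(argument=value, ...), one argument or row to a line, values as JSON. servo_tool: Moves the arm, as the interface text tells. Its arguments: {"type":"object","properties":{"increments":{"type":"array"},"force":{"type":"number"}},"required":["increments"]}

```bash
mkdir -p pics
cat > h.py <<'E'
import numpy as np, cv2
from plant import *
def P(n):
    c=camera_params(n); R=cv2.Rodrigues(np.array(c["rvec"],float))[0]; return c,R,np.array(c["tvec"],float)
def ray(n,u,v,z,p=None):
    c,R,t=p or P(n)
    d=np.array([(u-c["cx"])/c["fx"],(v-c["cy"])/c["fy"]]); s=d.copy()
    for _ in range(20): s=d/(1+c["k1"]*(s@s))
    w=R.T@np.array([s[0],s[1],1]); o=-R.T@t
    return o+w*(z-o[2])/w[2]
def proj(n,X,p=None):
    c,R,t=p or P(n); x=R@np.array(X,float)+t; s=x[:2]/x[2]; s=s*(1+c["k1"]*(s@s))
    return np.array([s[0]*c["fx"]+c["cx"],s[1]*c["fy"]+c["cy"]])
E
python3 - <<'E'
from h import *
a,d=read_camera("scene"); b,e=read_camera("side")
np.savez("v0.npz",a=a,d=d,b=b,e=e)
im=np.hstack([a,b])[:,:,::-1]
cv2.imwrite("pics/a.png",cv2.resize(a[:,:,::-1],(800,600)));cv2.imwrite("pics/b.png",cv2.resize(b[:,:,::-1],(800,600)))
s=read_state();print(s)
for n in("scene","side","wrist"):
    c,R,t=P(n);print(n,-R.T@t,c["fx"],c["k1"],R[2])
E
```

```text
{'t': 0.1, 'q': array([ 1.05361355e+00,  1.31063196e-01,  1.48915282e+00, -1.61325159e-05,
        1.52303308e+00, -8.54364383e-02]), 'dq': array([-1.62673524e-03,  4.42978932e-05, -3.41956709e-03,  4.47290214e-04,
       -3.01912739e-05, -2.86944528e-04]), 'joint_torque': array([ 1.32091962e-03, -5.61336493e+01, -4.93099344e+01,  7.69679574e-02,
        2.89306050e-02, -3.60443869e-05]), 'tool_pos': array([0.2509729 , 0.54475791, 0.40381516]), 'orientation': array([-6.72827034e-01, -3.06820961e+00,  2.49183425e-03]), 'force': array([-0.90399947, -1.13402325,  0.27995844]), 'wrist_torque': array([-0.02929008, -0.02419177, -0.01949872]), 'gripper_force': 0.0, 'opening': 0.09291556615992759}
scene [1.19340757 0.3853287  0.6271332 ] 355.09519339841836 0.03470319197520408 [-0.72237673 -0.37654003 -0.57999092]
side [-0.18401679 -0.73197698  0.8103814 ] 407.1433255625264 -0.08319215593448373 [ 0.53208758  0.60412302 -0.59322692]
wrist [0.18434127 0.576749   0.38295427] 287.5622524947984 0.004870188359913775 [ 0.24209924 -0.11254335 -0.96370221]
```

View pics/a.png

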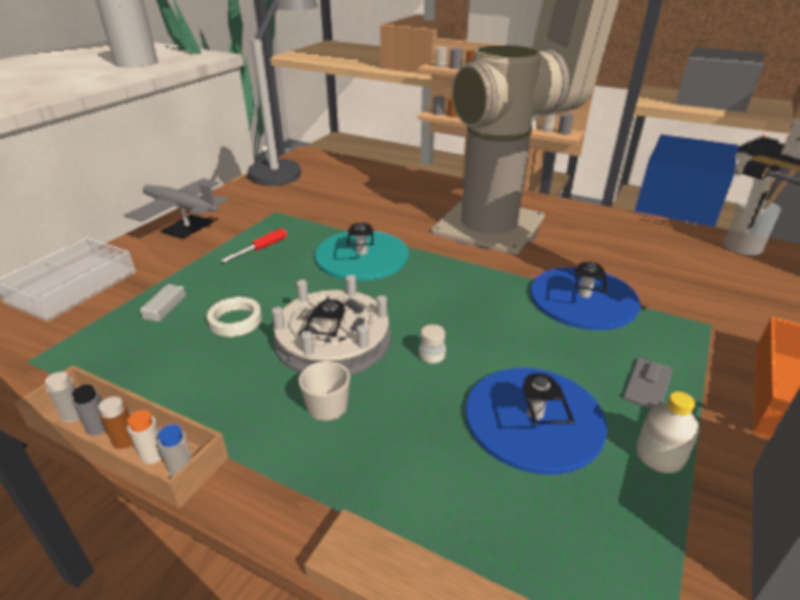

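View pics/b.png

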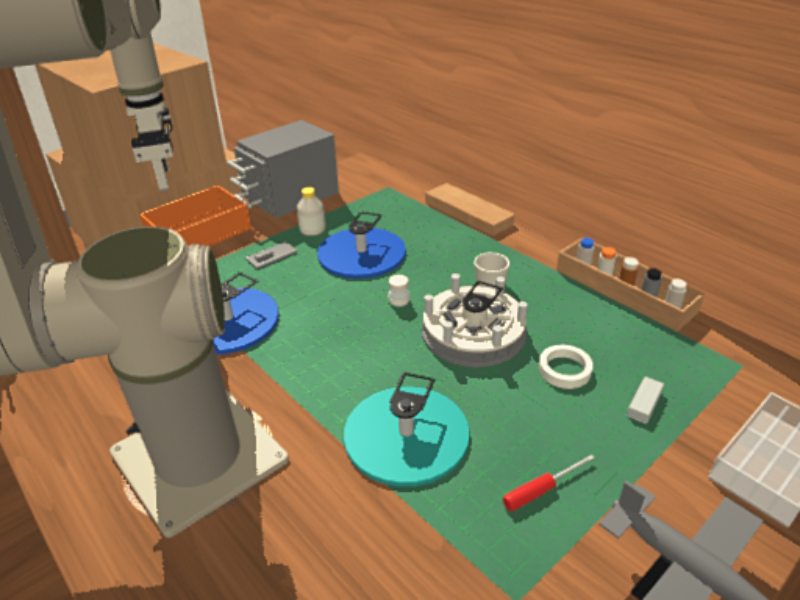

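The wheel on the grey base is at scene (332,328) and side (475,320). The blue bases at scene (586,296) and (537,417) and the turquoise one at (362,253) are look-alikes with no wheel. I'll check the choice in a close crop.

Run:
```python
from h import *
v=np.load("v0.npz")
A=cv2.resize(v["a"][172:242,168:258],(540,420),interpolation=cv2.INTER_CUBIC)
B=cv2.resize(v["b"][168:238,262:346],(504,420),interpolation=cv2.INTER_CUBIC)
im=np.vstack([A[:, :504],B]);cv2.imwrite("pics/c.png",np.hstack([A[:,:400*1],B[:, :400]])[:,:,::-1]) if 0 else None
s=4.4
A=cv2.resize(v["a"][172:242,168:258],None,fx=s,fy=s,interpolation=cv2.INTER_CUBIC)
B=cv2.resize(v["b"][168:238,262:352],None,fx=s,fy=s,interpolation=cv2.INTER_CUBIC)
cv2.imwrite("pics/c.png",np.hstack([A,B])[:,:,::-1]);print(A.shape)
for n,u,w in(("scene",332,315),("side",477,300)): print(n,ray(n,u*.64,w*.64,.078))
```

```text
(308, 396, 3)
scene [ 0.58430646 -0.06587507  0.078     ]
side [ 0.56027192 -0.09279541  0.078     ]
```

View pics/c.png

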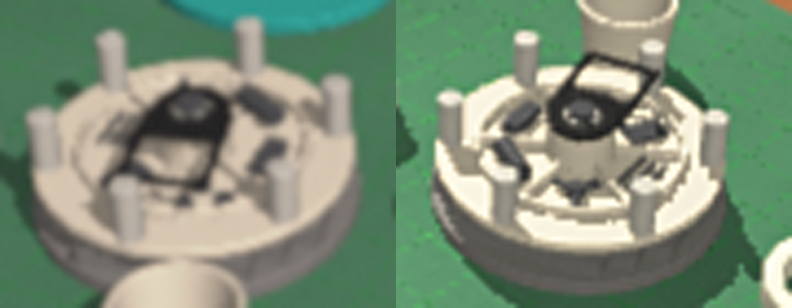

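The crop confirms the white wheel with six pins and the black hood. In the side half, a propeller-like thing shows at (578,190), opposite the window at (615,72).

Run:
```python
from h import *
s=4.4
S=[(112,38),(248,25),(337,82),(287,165),(127,185),(43,115)]
D=[(526,38),(652,47),(714,118),(645,185),(504,176),(450,98)]
for n,L,o in(("scene",S,(168,172)),("side",[(a-396,b) for a,b in D],(262,168))):
    p=np.array([ray(n,a/s+o[0],b/s+o[1],.076)[:2] for a,b in L]); c=p.mean(0)
    print(n,c,np.linalg.norm(p-c,axis=1).round(3),np.degrees(np.arctan2(*(p-c).T[::-1])).round(1))
w=ray("side",(615-396)/s+262,76/s+168,.071)[:2]; w2=ray("scene",165/s+168,150/s+172,.071)[:2]; pr=ray("side",(578-396)/s+262,190/s+168,.045)[:2]
print(w,w2,pr)
s_=read_state(); R=cv2.Rodrigues(s_["orientation"])[0]; print(R.round(3))
c,Rc,t=P("wrist"); print(R.T@(-Rc.T@t-s_["tool_pos"]), R.T@Rc.T[:,2])
```

```text
scene [ 0.55526566 -0.08734346] [0.09  0.088 0.09  0.091 0.09  0.09 ] [-111.  -170.2  129.5   70.3    9.4  -50.9]
side [ 0.55796886 -0.09058763] [0.09  0.091 0.089 0.09  0.092 0.09 ] [  68.9    9.3  -50.9 -110.3 -170.4  129.1]
[ 0.60737993 -0.07700258] [ 0.60156771 -0.07662765] [ 0.52048522 -0.12399619]
[[-0.908  0.418 -0.001]
 [ 0.418  0.908 -0.001]
 [ 0.    -0.002 -1.   ]]
[0.07390157 0.00120749 0.02086819] [-2.67098684e-01  6.83863177e-04  9.63668940e-01]
```

>>> servo_tool(
  increments=[
    {"slide": [-628,-428,0],"dr": [0,0,2.92],"jaw": 1},
    {"slide": [-628,-428,0],"dr": [0,0,2.92],"jaw": 1},
    {"slide": [-628,-428,0],"dr": [0,0,2.92],"jaw": 1},
    {"slide": [-628,-428,0],"dr": [0,0,2.92],"jaw": 1},
    {"slide": [-628,-428,0],"dr": [0,0,2.92],"jaw": 1},
    {"slide": [-628,-428,0],"dr": [0,0,2.92],"jaw": 1},
    {"slide": [-628,-428,0],"dr": [0,0,2.92],"jaw": 1},
    {"slide": [-628,-428,0],"dr": [0,0,2.92],"jaw": 1},
    {"slide": [-628,-428,0],"dr": [0,0,2.92],"jaw": 1},
    {"slide": [-628,-428,0],"dr": [0,0,2.92],"jaw": 1},
    {"slide": [-628,-428,0],"dr": [0,0,2.92],"jaw": 1},
    {"slide": [-628,-428,0],"dr": [0,0,2.92],"jaw": 1},
    {"slide": [-628,-428,0],"dr": [0,0,2.92],"jaw": 1},
    {"slide": [-628,-428,0],"dr": [0,0,2.92],"jaw": 1},
    {"slide": [-628,-428,0],"dr": [0,0,2.92],"jaw": 1},
    {"slide": [-628,-428,0],"dr": [0,0,2.92],"jaw": 1},
    {"slide": [-628,-428,0],"dr": [0,0,2.92],"jaw": 1},
    {"slide": [-628,-428,0],"dr": [0,0,2.92],"jaw": 1},
    {"slide": [-628,-428,0],"dr": [0,0,2.92],"jaw": 1},
    {"slide": [-628,-428,0],"dr": [0,0,2.92],"jaw": 1},
  ],
  force=20,
)

```text
t: 2.1
tool_pos: [0.6422, -0.1067, 0.4039]
orientation: [-3.123, 0.339, 0.002]
force: [-0.5, 0.6, 0.0]
opening: 0.0005
gripper_force: 0.0
```

Run:
```python
from h import *
p=P("wrist");s=read_state()
a,d=read_camera("wrist");np.savez("w1.npz",a=a,d=d)
cv2.imwrite("pics/d.png",cv2.resize(a[:,:,::-1],(800,600),interpolation=cv2.INTER_CUBIC))
print(s["t"],s["q"],s["tool_pos"],s["force"],s["opening"]);print(cv2.Rodrigues(s["orientation"])[0].round(3))
import pickle;pickle.dump(p,open("w1.p","wb"))
print(proj("wrist",[.557,-.089,.078],p)/.64)
```

```text
2.1 [-2.43421947e-01  2.68835722e-01  1.33283970e+00  1.57253864e-05
  1.54124473e+00  1.54362324e+00] [ 0.64222412 -0.10673581  0.40392898] [-0.5457027   0.55754871  0.01561549] 0.0005473974048354742
[[ 0.977 -0.215 -0.001]
 [-0.215 -0.977  0.   ]
 [-0.001 -0.    -1.   ]]
[408.02387231 392.63672506]
```

View pics/d.png

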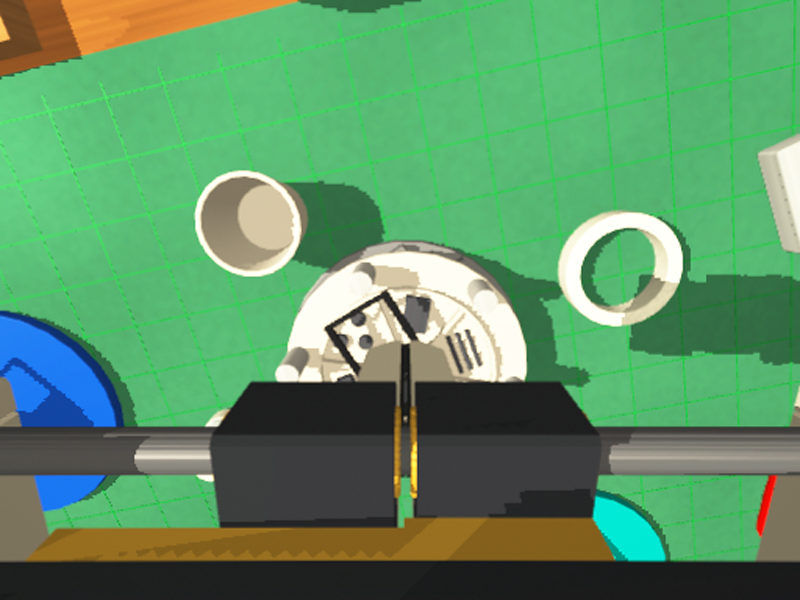

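The wrist view shows the cup at (250,222), the tape at (622,268), and discs in the window near (355,330). The gripper hides the propeller, so I'll check it in an enlarged side crop from the first picture.

Run:
```python
from h import *
v=np.load("v0.npz")
B=cv2.resize(v["b"][174:226,270:340],None,fx=11,fy=11,interpolation=cv2.INTER_CUBIC)
cv2.imwrite("pics/e.png",B[:,:,::-1])
for a in range(-141,190,60):
    r=np.radians(a);q=proj("side",[.557+.05*np.cos(r),-.089+.05*np.sin(r),.045]);print(a,(q-[270,174])*11)
```

```text
-141 [351.33436574 406.75498047]
-81 [517.71353776 361.5530078 ]
-21 [525.15995255 250.00938773]
39 [376.26348973 185.19115882]
99 [216.66747069 226.0055829 ]
159 [199.28442794 335.85025787]
```

View pics/e.png

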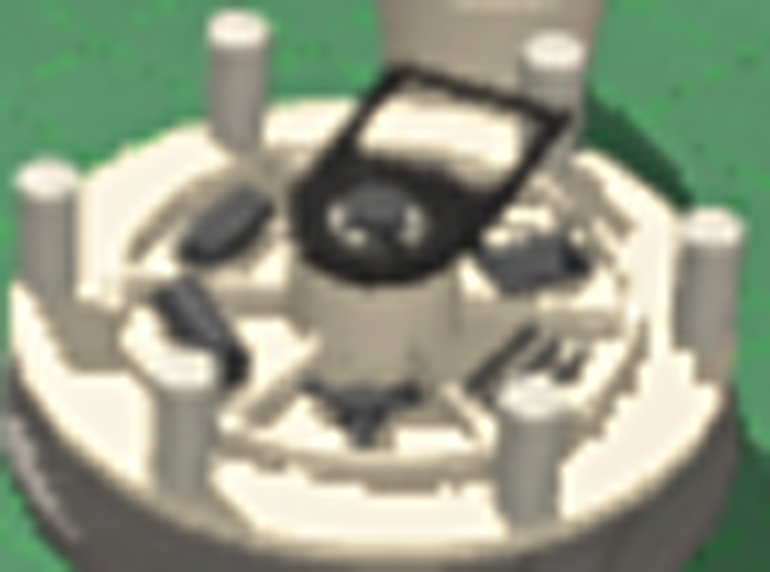

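The three blades show at (363,405), so the propeller compartment is at about -141° and the window direction is about 14°. I need roughly +155° (CCW), pushing the pin that is now at 9°. I'll descend behind it.

>>> servo_tool(
  increments=[
    {"slide": [4,0.4,40],"dr": [0,0,0],"jaw": 1},
    {"slide": [4,0.4,80],"dr": [0,0,0],"jaw": 1},
    {"slide": [4,0.4,115],"dr": [0,0,0],"jaw": 1},
    {"slide": [4,0.4,140],"dr": [0,0,0],"jaw": 1},
    {"slide": [4,0.4,155],"dr": [0,0,0],"jaw": 1},
    {"slide": [4,0.4,162],"dr": [0,0,0],"jaw": 1},
    {"slide": [4,0.4,162],"dr": [0,0,0],"jaw": 1},
  ],
)

```text
t: 2.85
tool_pos: [0.6461, -0.1078, 0.2423]
orientation: [-3.124, 0.329, 0.001]
force: [0.3, -0.6, 0.1]
opening: 0.0004
gripper_force: 0.0
```

Run:
```python
from h import *
import pickle
p=pickle.load(open("w1.p","rb"))
m=(ray("wrist",326*.64,330*.64,.071,p)+ray("wrist",390*.64,292*.64,.071,p))/2
print(m, np.degrees(np.arctan2(m[1]+.089,m[0]-.557)))
d=ray("wrist",390*.64,292*.64,.071,p)-ray("wrist",326*.64,330*.64,.071,p);print(np.degrees(np.arctan2(d[1],d[0])),np.linalg.norm(d))
a,_=read_camera("scene")
s=read_state();print(s["t"],s["tool_pos"],s["orientation"],s["force"],np.linalg.norm(s["tool_pos"][:2]-[.557,-.089]))
cv2.imwrite("pics/f.png",cv2.resize(a[150:250,140:270][:,:,::-1],(780,600),interpolation=cv2.INTER_CUBIC))
```

```text
[ 0.62520559 -0.06635905  0.071     ] 18.36366856232903
-70.93591002880058 0.055572475308463286
2.9 [ 0.64653509 -0.10788966  0.24359296] [ 3.12419907e+00 -3.28835281e-01  1.49224479e-03] [0.46147057 0.21617464 0.41359087] 0.09150602028572481
```

View pics/f.png

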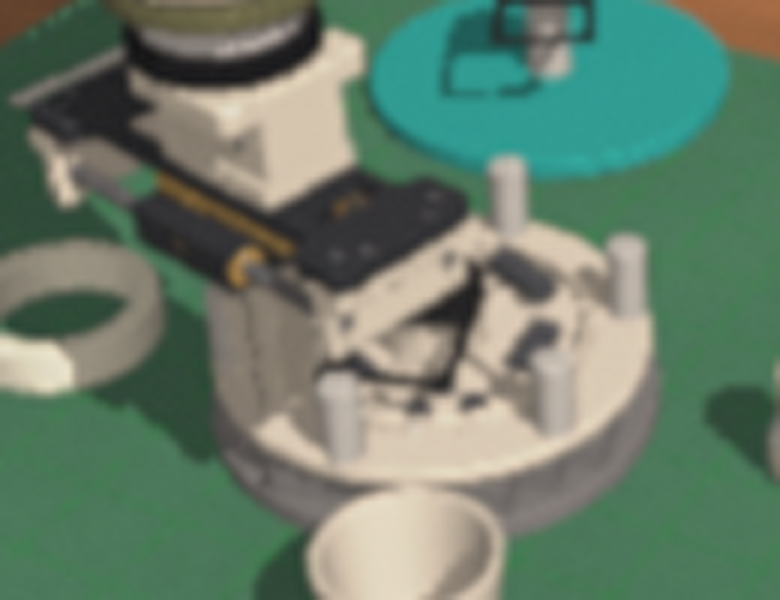

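The fingers stand between the pins, just behind the pin at (340,420). The arcs start now at about 30 mm/s.

>>> servo_tool(
  increments=[
    {"slide": [-0.1,-3.2,0],"dr": [0,0,-0.035],"jaw": 1},
    {"slide": [-0.2,-6.3,0],"dr": [0,0,-0.07],"jaw": 1},
    {"slide": [-0.5,-9.5,0],"dr": [0,0,-0.105],"jaw": 1},
    {"slide": [-0.9,-12.7,0],"dr": [0,0,-0.14],"jaw": 1},
    {"slide": [-1.4,-15.8,0],"dr": [0,0,-0.175],"jaw": 1},
    {"slide": [-2.0,-18.9,0],"dr": [0,0,-0.209],"jaw": 1},
    {"slide": [-2.7,-22.0,0],"dr": [0,0,-0.244],"jaw": 1},
    {"slide": [-3.5,-25.1,0],"dr": [0,0,-0.279],"jaw": 1},
    {"slide": [-4.5,-28.1,0],"dr": [0,0,-0.314],"jaw": 1},
    {"slide": [-5.5,-31.1,0],"dr": [0,0,-0.349],"jaw": 1},
    {"slide": [-6.6,-34.1,0],"dr": [0,0,-0.384],"jaw": 1},
    {"slide": [-7.9,-37.0,0],"dr": [0,0,-0.419],"jaw": 1},
    {"slide": [-9.2,-39.9,0],"dr": [0,0,-0.454],"jaw": 1},
    {"slide": [-10.7,-42.7,0],"dr": [0,0,-0.489],"jaw": 1},
    {"slide": [-12.2,-45.5,0],"dr": [0,0,-0.524],"jaw": 1},
    {"slide": [-13.8,-48.2,0],"dr": [0,0,-0.559],"jaw": 1},
    {"slide": [-15.6,-50.9,0],"dr": [0,0,-0.593],"jaw": 1},
    {"slide": [-17.4,-53.5,0],"dr": [0,0,-0.628],"jaw": 1},
    {"slide": [-19.3,-56.0,0],"dr": [0,0,-0.663],"jaw": 1},
    {"slide": [-21.3,-58.5,0],"dr": [0,0,-0.698],"jaw": 1},
  ],
)

```text
t: 4.9
tool_pos: [0.6382, -0.0461, 0.2442]
orientation: [3.047, 0.762, 0.004]
force: [1.5, -2.1, 2.0]
opening: 0.0001
gripper_force: 1.0
```

```bash
cat >> h.py <<'E'
def stat():
    s=read_state();v=s["tool_pos"][:2]-[.557,-.089];R=cv2.Rodrigues(s["orientation"])[0]
    print("t",s["t"],"r",np.linalg.norm(v),"alpha",np.degrees(np.arctan2(v[1],v[0])),"yaw",np.degrees(np.arctan2(R[1,0],R[0,0])),"z",s["tool_pos"][2],"Ftool",R.T@s["force"],"q6",s["q"][5])
E
python3 -c "
from h import *
stat()"
```

```text
t 4.9 r 0.09179371590456344 alpha 27.84985147823027 yaw 28.08222408133167 z 0.24424136836549612 Ftool [ 0.27928521  2.57434212 -2.02890429] q6 0.928463490515922
```

>>> servo_tool(
  increments=[
    {"slide": [-0.1,-3.2,0],"dr": [0,0,-0.035],"jaw": 1},
    {"slide": [-0.2,-6.3,0],"dr": [0,0,-0.07],"jaw": 1},
    {"slide": [-0.5,-9.5,0],"dr": [0,0,-0.105],"jaw": 1},
    {"slide": [-0.9,-12.7,0],"dr": [0,0,-0.14],"jaw": 1},
    {"slide": [-1.4,-15.8,0],"dr": [0,0,-0.175],"jaw": 1},
    {"slide": [-2.0,-18.9,0],"dr": [0,0,-0.209],"jaw": 1},
    {"slide": [-2.7,-22.0,0],"dr": [0,0,-0.244],"jaw": 1},
    {"slide": [-3.5,-25.1,0],"dr": [0,0,-0.279],"jaw": 1},
    {"slide": [-4.5,-28.1,0],"dr": [0,0,-0.314],"jaw": 1},
    {"slide": [-5.5,-31.1,0],"dr": [0,0,-0.349],"jaw": 1},
    {"slide": [-6.6,-34.1,0],"dr": [0,0,-0.384],"jaw": 1},
    {"slide": [-7.9,-37.0,0],"dr": [0,0,-0.419],"jaw": 1},
    {"slide": [-9.2,-39.9,0],"dr": [0,0,-0.454],"jaw": 1},
    {"slide": [-10.7,-42.7,0],"dr": [0,0,-0.489],"jaw": 1},
    {"slide": [-12.2,-45.5,0],"dr": [0,0,-0.524],"jaw": 1},
    {"slide": [-13.8,-48.2,0],"dr": [0,0,-0.559],"jaw": 1},
    {"slide": [-15.6,-50.9,0],"dr": [0,0,-0.593],"jaw": 1},
    {"slide": [-17.4,-53.5,0],"dr": [0,0,-0.628],"jaw": 1},
    {"slide": [-19.3,-56.0,0],"dr": [0,0,-0.663],"jaw": 1},
    {"slide": [-21.3,-58.5,0],"dr": [0,0,-0.698],"jaw": 1},
  ],
)

```text
t: 6.9
tool_pos: [0.592, -0.0041, 0.2442]
orientation: [2.602, 1.758, 0.004]
force: [2.7, 0.8, 1.0]
opening: 0.0006
gripper_force: 1.0
```

```bash
python3 -c "
from h import *
stat()"
```

```text
t 6.9 r 0.09179737199749036 alpha 67.60081441621719 yaw 68.08111253108284 z 0.2442158631926897 Ftool [ 1.75399933  2.25024983 -0.99602045] q6 0.2886209922283851
```

>>> servo_tool(
  increments=[
    {"slide": [-0.1,-3.2,0],"dr": [0,0,-0.035],"jaw": 1},
    {"slide": [-0.2,-6.3,0],"dr": [0,0,-0.07],"jaw": 1},
    {"slide": [-0.5,-9.5,0],"dr": [0,0,-0.105],"jaw": 1},
    {"slide": [-0.9,-12.7,0],"dr": [0,0,-0.14],"jaw": 1},
    {"slide": [-1.4,-15.8,0],"dr": [0,0,-0.175],"jaw": 1},
    {"slide": [-2.0,-18.9,0],"dr": [0,0,-0.209],"jaw": 1},
    {"slide": [-2.7,-22.0,0],"dr": [0,0,-0.244],"jaw": 1},
    {"slide": [-3.5,-25.1,0],"dr": [0,0,-0.279],"jaw": 1},
    {"slide": [-4.5,-28.1,0],"dr": [0,0,-0.314],"jaw": 1},
    {"slide": [-5.5,-31.1,0],"dr": [0,0,-0.349],"jaw": 1},
    {"slide": [-6.6,-34.1,0],"dr": [0,0,-0.384],"jaw": 1},
    {"slide": [-7.9,-37.0,0],"dr": [0,0,-0.419],"jaw": 1},
    {"slide": [-9.2,-39.9,0],"dr": [0,0,-0.454],"jaw": 1},
    {"slide": [-10.7,-42.7,0],"dr": [0,0,-0.489],"jaw": 1},
    {"slide": [-12.2,-45.5,0],"dr": [0,0,-0.524],"jaw": 1},
    {"slide": [-13.8,-48.2,0],"dr": [0,0,-0.559],"jaw": 1},
    {"slide": [-15.6,-50.9,0],"dr": [0,0,-0.593],"jaw": 1},
    {"slide": [-17.4,-53.5,0],"dr": [0,0,-0.628],"jaw": 1},
    {"slide": [-19.3,-56.0,0],"dr": [0,0,-0.663],"jaw": 1},
    {"slide": [-21.3,-58.5,0],"dr": [0,0,-0.698],"jaw": 1},
  ],
)

```text
t: 8.9
tool_pos: [0.5295, -0.0018, 0.2439]
orientation: [1.844, 2.542, 0.003]
force: [0.7, 1.6, 0.3]
opening: 0.0002
gripper_force: 0.9
```

Run:
```python
from h import *
stat()
a,d=read_camera("scene"); np.savez("v1.npz",a=a,d=d)
cv2.imwrite("pics/g.png",cv2.resize(a[150:250,140:270][:,:,::-1],(780,600),interpolation=cv2.INTER_CUBIC))
```

```text
t 8.9 r 0.09144343436889132 alpha 107.47110996358181 yaw 108.08293478396207 z 0.24392287426318815 Ftool [ 1.27656061  1.13874675 -0.25653976] q6 -0.41651654749727307
```

View pics/g.png

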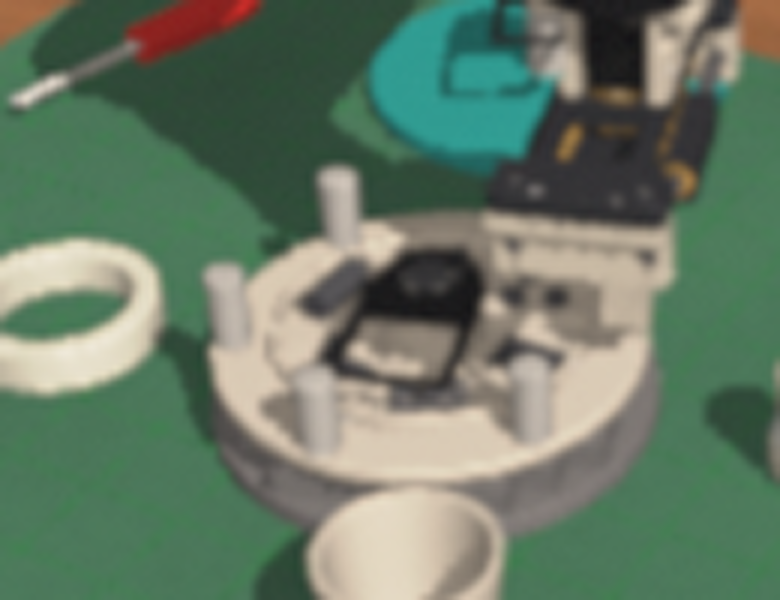

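Four pin tops are visible at (339,177), (223,275), (318,375) and (532,362). They give the wheel angle.

Run:
```python
from h import *
for u,v in[(339,177),(223,275),(318,375),(532,362)]:
    p=ray("scene",140+u/6,150+v/6,.077)[:2]-[.5553,-.0873]; print(np.linalg.norm(p),np.degrees(np.arctan2(p[1],p[0])))
```

```text
0.08882008944300793 -116.91939121300008
0.09199658507085247 -56.90364071138528
0.08954928747184017 2.1008387350780247
0.08730458438104277 62.71984057247236
```

Turned about 115° so far, with about 43°±7 to go. I'll go 26° more, then slow down.

>>> servo_tool(
  increments=[
    {"slide": [-0.1,-3.2,0],"dr": [0,0,-0.035],"jaw": 1},
    {"slide": [-0.2,-6.3,0],"dr": [0,0,-0.07],"jaw": 1},
    {"slide": [-0.5,-9.5,0],"dr": [0,0,-0.105],"jaw": 1},
    {"slide": [-0.9,-12.7,0],"dr": [0,0,-0.14],"jaw": 1},
    {"slide": [-1.4,-15.8,0],"dr": [0,0,-0.175],"jaw": 1},
    {"slide": [-2.0,-18.9,0],"dr": [0,0,-0.209],"jaw": 1},
    {"slide": [-2.7,-22.0,0],"dr": [0,0,-0.244],"jaw": 1},
    {"slide": [-3.5,-25.1,0],"dr": [0,0,-0.279],"jaw": 1},
    {"slide": [-4.5,-28.1,0],"dr": [0,0,-0.314],"jaw": 1},
    {"slide": [-5.5,-31.1,0],"dr": [0,0,-0.349],"jaw": 1},
    {"slide": [-6.6,-34.1,0],"dr": [0,0,-0.384],"jaw": 1},
    {"slide": [-7.9,-37.0,0],"dr": [0,0,-0.419],"jaw": 1},
    {"slide": [-9.2,-39.9,0],"dr": [0,0,-0.454],"jaw": 1},
  ],
)

```text
t: 10.25
tool_pos: [0.4943, -0.0229, 0.2436]
orientation: [1.226, 2.891, 0.002]
force: [1.6, 1.8, 1.1]
opening: 0.0007
gripper_force: 1.0
```

```bash
cat >> h.py <<'E'
C=np.array([.557,-.089])
def drop():
    # wheel-rim height from depth of scene: points 75<r<100mm, histogram of z
    a,d=read_camera("scene"); c,R,t=P("scene")
    vv,uu=np.mgrid[165:245,160:265]; z=d[165:245,160:265].ravel()
    x=np.stack([(uu.ravel()-c["cx"])/c["fx"],(vv.ravel()-c["cy"])/c["fy"]],1); s=x.copy()
    for _ in range(10): s=x/(1+c["k1"]*(s**2).sum(1,keepdims=True))
    X=(np.c_[s*z[:,None],z]-t)@R
    v=X[:,:2]-C; r=np.linalg.norm(v,axis=1); an=np.degrees(np.arctan2(v[:,1],v[:,0]))
    m=(z>0)&(r>.076)&(r<.098)&(an>-80)&(an<80)&(X[:,2]>.025)&(X[:,2]<.05)
    print("rim z",np.median(X[m,2]),m.sum())
    return a
E
python3 - <<'E'
from h import *
stat(); drop()
E
```

```text
t 10.25 r 0.09109647928654681 alpha 133.5259564566385 yaw 134.03448896620935 z 0.243573420810752 Ftool [ 0.15002842  2.43627232 -1.10255722] q6 -0.9192683728708835
rim z 0.040339784244043664 519
```

>>> servo_tool(
  increments=[
    {"slide": [0,-0.8,0],"dr": [0,0,-0.009],"jaw": 1},
    {"slide": [0,-1.6,0],"dr": [0,0,-0.017],"jaw": 1},
    {"slide": [0,-2.4,0],"dr": [0,0,-0.026],"jaw": 1},
    {"slide": [-0.1,-3.2,0],"dr": [0,0,-0.035],"jaw": 1},
  ],
)

```text
t: 10.7
tool_pos: [0.4919, -0.0256, 0.243]
orientation: [1.177, 2.912, 0.0]
force: [0.1, 1.3, 1.3]
opening: 0.0005
gripper_force: 1.0
```

```bash
python3 -c "
from h import *
stat();drop()"
```

```text
t 10.7 r 0.09088810860414676 alpha 135.7274142321395 yaw 135.9813076990605 z 0.24301860233861694 Ftool [ 0.78047331  1.00784455 -1.27761574] q6 -0.9586017426273822
rim z 0.040313529072472695 500
```

>>> servo_tool(
  increments=[
    {"slide": [0,-0.8,0],"dr": [0,0,-0.009],"jaw": 1},
    {"slide": [0,-1.6,0],"dr": [0,0,-0.017],"jaw": 1},
    {"slide": [0,-2.4,0],"dr": [0,0,-0.026],"jaw": 1},
  ],
)

```text
t: 11.05
tool_pos: [0.49, -0.0274, 0.2428]
orientation: [1.139, 2.928, -0.0]
force: [2.5, 1.2, 1.2]
opening: 0.0003
gripper_force: 1.0
```

```bash
python3 -c "
from h import *
stat();drop()"
```

```text
t 11.05 r 0.09100285600036664 alpha 137.3766763718979 yaw 137.47951576533808 z 0.2427696965475035 Ftool [-0.99608406  2.59174416 -1.23205035] q6 -0.9889450708104076
rim z 0.04033360404628149 495
```

>>> servo_tool(
  increments=[
    {"slide": [0,-0.8,0],"dr": [0,0,-0.009],"jaw": 1},
    {"slide": [0,-1.6,0],"dr": [0,0,-0.017],"jaw": 1},
  ],
)

```text
t: 11.3
tool_pos: [0.4889, -0.0285, 0.2427]
orientation: [-1.114, -2.937, 0.0]
force: [1.1, 0.4, 1.6]
opening: 0.0006
gripper_force: 1.0
```

```bash
python3 -c "
from h import *
stat();drop()"
```

```text
t 11.3 r 0.09109186363483501 alpha 138.39176283085772 yaw 138.45726102284942 z 0.24268105026176268 Ftool [-0.57279747  1.00535155 -1.63262892] q6 -1.008720596394794
rim z 0.04029999437033793 499
```

>>> servo_tool(
  increments=[
    {"slide": [0,-0.8,0],"dr": [0,0,-0.009],"jaw": 1},
    {"slide": [0,-1.6,0],"dr": [0,0,-0.017],"jaw": 1},
    {"slide": [0,-2.4,0],"dr": [0,0,-0.026],"jaw": 1},
  ],
)

```text
t: 11.65
tool_pos: [0.4873, -0.0303, 0.2427]
orientation: [-1.076, -2.952, -0.0]
force: [1.7, 1.5, 1.0]
opening: 0.0004
gripper_force: 1.0
```

```bash
python3 -c "
from h import *
stat();drop()"
```

```text
t 11.65 r 0.09112168562924808 alpha 139.89434564205342 yaw 139.94804566763955 z 0.24269394666605953 Ftool [-0.3548872   2.20915828 -1.02855008] q6 -1.0389322096147575
rim z 0.040371040627832935 504
```

>>> servo_tool(
  increments=[
    {"slide": [0,-0.8,0],"dr": [0,0,-0.009],"jaw": 1},
    {"slide": [0,-1.6,0],"dr": [0,0,-0.017],"jaw": 1},
    {"slide": [0,-2.4,0],"dr": [0,0,-0.026],"jaw": 1},
  ],
)

```text
t: 12.0
tool_pos: [0.4858, -0.0321, 0.2427]
orientation: [-1.037, -2.965, 0.0]
force: [1.4, 2.2, 0.7]
opening: 0.0005
gripper_force: 1.0
```

```bash
python3 -c "
from h import *
stat();drop()"
```

```text
t 12.0 r 0.09114431702977832 alpha 141.40016559734772 yaw 141.43594672157496 z 0.2427006256129157 Ftool [ 0.25798546  2.63949696 -0.65350459] q6 -1.0691551014252219
rim z 0.04020361038978253 511
```

>>> servo_tool(
  increments=[
    {"slide": [0,-0.8,0],"dr": [0,0,-0.009],"jaw": 1},
    {"slide": [0,-1.6,0],"dr": [0,0,-0.017],"jaw": 1},
    {"slide": [0,-2.4,0],"dr": [0,0,-0.026],"jaw": 1},
  ],
)

```text
t: 12.35
tool_pos: [0.4843, -0.034, 0.2427]
orientation: [-0.999, -2.979, -0.0]
force: [1.7, 1.2, 0.6]
opening: 0.0006
gripper_force: 1.0
```

```bash
python3 -c "
from h import *
stat();drop()"
```

```text
t 12.35 r 0.09115653507255381 alpha 142.90641740082538 yaw 142.92628066595725 z 0.24273249937556576 Ftool [-0.58663272  2.00210627 -0.59259031] q6 -1.0995434173890006
rim z 0.040321145210849445 508
```

>>> servo_tool(
  increments=[
    {"slide": [0,-0.8,0],"dr": [0,0,-0.009],"jaw": 1},
    {"slide": [0,-1.6,0],"dr": [0,0,-0.017],"jaw": 1},
    {"slide": [0,-2.4,0],"dr": [0,0,-0.026],"jaw": 1},
  ],
)

```text
t: 12.7
tool_pos: [0.4828, -0.0359, 0.2427]
orientation: [-0.96, -2.991, 0.0]
force: [1.5, 1.0, 0.5]
opening: 0.0002
gripper_force: 1.0
```

```bash
python3 -c "
from h import *
stat();drop()"
```

```text
t 12.7 r 0.09119765853233605 alpha 144.41432177149625 yaw 144.41649719791894 z 0.2427284531994508 Ftool [-0.62627849  1.67549317 -0.51713688] q6 -1.12997140095226
rim z 0.040350133316003435 520
```

>>> servo_tool(
  increments=[
    {"slide": [0,-0.8,0],"dr": [0,0,-0.009],"jaw": 1},
    {"slide": [0,-1.6,0],"dr": [0,0,-0.017],"jaw": 1},
    {"slide": [0,-2.4,0],"dr": [0,0,-0.026],"jaw": 1},
  ],
)

```text
t: 13.05
tool_pos: [0.4814, -0.0379, 0.2427]
orientation: [-0.921, -3.004, 0.0]
force: [1.5, 1.3, 0.5]
opening: 0.0008
gripper_force: 0.9
```

```bash
python3 -c "
from h import *
stat();drop()"
```

```text
t 13.05 r 0.09124146574379305 alpha 145.92591180592964 yaw 145.90915738475235 z 0.24270819416978523 Ftool [-0.52762643  1.94398992 -0.48072384] q6 -1.1605335623297033
rim z 0.040355726232815706 517
```

>>> servo_tool(
  increments=[
    {"slide": [0,-0.8,0],"dr": [0,0,-0.009],"jaw": 1},
    {"slide": [0,-1.6,0],"dr": [0,0,-0.017],"jaw": 1},
    {"slide": [0,-2.4,0],"dr": [0,0,-0.026],"jaw": 1},
  ],
)

```text
t: 13.4
tool_pos: [0.4801, -0.0399, 0.2427]
orientation: [-0.882, -3.015, 0.0]
force: [0.6, 0.8, 0.1]
opening: 0.0003
gripper_force: 0.9
```

```bash
python3 -c "
from h import *
stat();drop()"
```

```text
t 13.4 r 0.09126837653381334 alpha 147.45351305536843 yaw 147.3916103714804 z 0.24268230047158543 Ftool [-0.11534065  0.96797775 -0.146747  ] q6 -1.191062844422668
rim z 0.04032387222960651 523
```

>>> servo_tool(
  increments=[
    {"slide": [0,-0.8,0],"dr": [0,0,-0.009],"jaw": 1},
    {"slide": [0,-1.6,0],"dr": [0,0,-0.017],"jaw": 1},
    {"slide": [0,-2.4,0],"dr": [0,0,-0.026],"jaw": 1},
  ],
)

```text
t: 13.75
tool_pos: [0.4787, -0.0419, 0.2426]
orientation: [-0.843, -3.026, 0.0]
force: [1.0, 1.1, -1.3]
opening: 0.0006
gripper_force: 0.8
```

```bash
python3 -c "
from h import *
stat();drop()"
```

```text
t 13.75 r 0.09133909186380786 alpha 148.95577174304287 yaw 148.88350085416766 z 0.2426206255613071 Ftool [-0.25378029  1.47255231  1.32564843] q6 -1.2217432344306183
rim z 0.04044319380102665 534
```

The vertical force has flipped sign, so the drop may be near. I'll use smaller steps.

>>> servo_tool(
  increments=[
    {"slide": [0,-0.6,0],"dr": [0,0,-0.007],"jaw": 1},
    {"slide": [0,-1.2,0],"dr": [0,0,-0.013],"jaw": 1},
  ],
)

```text
t: 14.0
tool_pos: [0.4781, -0.0429, 0.2426]
orientation: [-0.823, -3.031, 0.0]
force: [1.3, 1.6, -1.1]
opening: 0.0007
gripper_force: 0.8
```

```bash
python3 -c "
from h import *
stat();drop();stat()"
```

```text
t 14.0 r 0.0914053316907912 alpha 149.70882704515748 yaw 149.6165356780304 z 0.24256018777115299 Ftool [-0.30881986  2.00309411  1.05058541] q6 -1.2368607517138022
rim z 0.04035758113175894 530
t 14.05 r 0.09138431818533528 alpha 149.7494819183141 yaw 149.63296081491538 z 0.24261275918683795 Ftool [-0.05036331  1.16548867  1.53782146] q6 -1.2372329767084354
```

>>> servo_tool(
  increments=[
    {"slide": [0,-0.8,0],"dr": [0,0,-0.009],"jaw": 1},
    {"slide": [0,-1.6,0],"dr": [0,0,-0.017],"jaw": 1},
  ],
)

```text
t: 14.25
tool_pos: [0.4773, -0.0444, 0.2427]
orientation: [-0.797, -3.038, 0.001]
force: [-0.5, 0.0, -0.6]
opening: 0.0003
gripper_force: 0.0
```

```bash
python3 -c "
from h import *
stat();drop()"
```

```text
t 14.25 r 0.09136121343269901 alpha 150.7889085858194 yaw 150.60555175287988 z 0.24266293403059072 Ftool [ 0.44297098 -0.20093515  0.62345712] q6 -1.2572729010901365
rim z 0.041350456473308185 507
```

Contact force went to zero. I'll look before pushing any further.

Run:
```python
from h import *
a=drop();stat()
cv2.imwrite("pics/i.png",cv2.resize(a[150:250,140:270][:,:,::-1],(780,600),interpolation=cv2.INTER_CUBIC))
```

```text
rim z 0.04123960394144349 499
t 14.35 r 0.09128426816260359 alpha 150.79517764077522 yaw 150.5769971890138 z 0.24276706533798897 Ftool [ 0.29598617 -0.28279306 -0.54708566] q6 -1.2569155991085055
```

View pics/i.png

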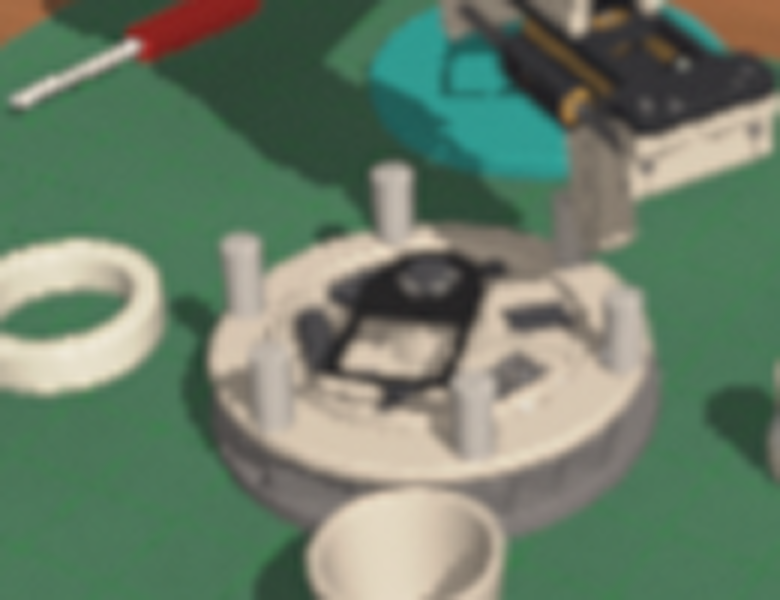

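Run:
```python
from h import *
c,R,t=P("scene")
def sec(d):
    vv,uu=np.mgrid[165:245,160:265]; z=d[165:245,160:265].ravel()
    x=np.stack([(uu.ravel()-c["cx"])/c["fx"],(vv.ravel()-c["cy"])/c["fy"]],1); s=x.copy()
    for _ in range(10): s=x/(1+c["k1"]*(s**2).sum(1,keepdims=True))
    X=(np.c_[s*z[:,None],z]-t)@R; v=X[:,:2]-C; r=np.linalg.norm(v,axis=1); an=np.degrees(np.arctan2(v[:,1],v[:,0]))
    for a in range(-180,180,30):
        m=(z>0)&(r>.080)&(r<.097)&(an>a)&(an<a+30)&(X[:,2]>.02)
        print(a,m.sum(),np.percentile(X[m,2],[10,30,50]).round(4) if m.sum() else 0)
v=np.load("v1.npz");sec(np.load("v0.npz")["d"]);print()
sec(v["d"]);print(); a,d=read_camera("scene");np.savez("v2.npz",a=a,d=d);sec(d)
print(a[205:245,205].astype(int).sum(1)//3);print(v["a"][205:245,205].astype(int).sum(1)//3)
```

```text
-180 104 [0.0401 0.0427 0.0548]
-150 35 [0.0394 0.0404 0.0409]
-120 116 [0.0403 0.0423 0.0533]
-90 38 [0.039  0.0399 0.0407]
-60 125 [0.0401 0.0419 0.0512]
-30 95 [0.0239 0.0392 0.0403]
0 147 [0.0301 0.0406 0.0453]
30 126 [0.0239 0.0349 0.0398]
60 175 [0.0245 0.0399 0.0424]
90 70 [0.039  0.0397 0.0402]
120 105 [0.0403 0.0454 0.0573]
150 49 [0.0394 0.0398 0.0403]

-180 17 [0.0399 0.0403 0.0409]
-150 42 [0.0397 0.0408 0.0413]
-120 100 [0.04   0.0417 0.0493]
-90 41 [0.0399 0.0407 0.0412]
-60 134 [0.0398 0.0411 0.0457]
-30 89 [0.0247 0.0395 0.0406]
0 170 [0.0334 0.04   0.0412]
30 185 [0.0253 0.0379 0.0404]
60 201 [0.0256 0.0393 0.0414]
90 185 [0.0395 0.0413 0.0782]
120 2 [0.0387 0.0389 0.039 ]
150 0 0

-180 39 [0.0328 0.0335 0.0345]
-150 95 [0.035  0.0397 0.0517]
-120 44 [0.0358 0.0366 0.0373]
-90 120 [0.039  0.0411 0.0522]
-60 47 [0.0399 0.0404 0.0412]
-30 146 [0.0252 0.0425 0.0504]
0 103 [0.0236 0.0397 0.042 ]
30 198 [0.0249 0.0405 0.0434]
60 115 [0.0235 0.0329 0.0385]
90 172 [0.0378 0.0462 0.0621]
120 121 [0.0618 0.0784 0.0911]
150 138 [0.0341 0.0426 0.0621]
[131 144 161 173 180 192 187 137  72  59  61  59  92 148 186 194 191 195
 197 197 197 197 199 200 188 148 152 197 213 213 213 212 212 212 211 211
 212 211 212 211]
[121 122 121 130 162 182 177 129  77  90 107 102 108 140 184 194 192 197
 200 201 201 200 203 209 199 167 164 199 213 214 213 213 212 212 211 212
 212 212 212 212]
```

The wheel has tilted: the side near -180° is down 7 mm (33 mm), the far side is still up (41 mm). I'll let it settle for a moment and then re-measure.

>>> servo_tool(
  increments=[
    {"slide": [0,0,0],"dr": [0,0,0],"jaw": 1},
    {"slide": [0,0,0],"dr": [0,0,0],"jaw": 1},
    {"slide": [0,0,0],"dr": [0,0,0],"jaw": 1},
  ],
)

```text
t: 14.7
tool_pos: [0.4774, -0.0443, 0.2427]
orientation: [-0.798, -3.038, 0.0]
force: [0.1, 0.4, 0.3]
opening: 0.0006
gripper_force: 0.0
```

```bash
cat >> h.py <<'E'
def plane():
    # fit plane to the rim's top (robust), heights at azimuths
    c,R,t=P("scene"); a,d=read_camera("scene")
    vv,uu=np.mgrid[165:245,160:265]; z=d[165:245,160:265].ravel()
    x=np.stack([(uu.ravel()-c["cx"])/c["fx"],(vv.ravel()-c["cy"])/c["fy"]],1); s=x.copy()
    for _ in range(10): s=x/(1+c["k1"]*(s**2).sum(1,keepdims=True))
    X=(np.c_[s*z[:,None],z]-t)@R; v=X[:,:2]-C; r=np.linalg.norm(v,axis=1)
    m=(z>0)&(r>.076)&(r<.096)&(X[:,2]>.029)&(X[:,2]<.046); A=np.c_[v[m],np.ones(m.sum())]; y=X[m,2]; w=np.ones(len(y))
    for _ in range(40):
        p=np.linalg.lstsq(A*w[:,None],y*w,rcond=None)[0]; w=1/(1+((A@p-y)/.0007)**2)
    print("plane centre z",p[2].round(4),"tilt deg",np.degrees(np.hypot(*p[:2])).round(2),"uphill az",np.degrees(np.arctan2(p[1],p[0])).round(0))
    return a
E
python3 - <<'E'
from h import *
stat();a=plane();stat()
for u,v in[(392,172),(242,243),(268,347),(476,380),(625,297)]:
    p=ray("scene",140+u/6,150+v/6,.075)[:2]-[.5553,-.0873]; print(np.linalg.norm(p),np.degrees(np.arctan2(p[1],p[0])))
E
```

```text
t 14.7 r 0.09131787391760868 alpha 150.66037199011515 yaw 150.55998441374638 z 0.2427279357790165 Ftool [ 0.14587235  0.40806496 -0.30870841] q6 -1.2563855147096692
plane centre z 0.0384 tilt deg 2.82 uphill az 1.0
t 14.75 r 0.0913079697764715 alpha 150.65198076490935 yaw 150.5625400795696 z 0.24272316198241423 Ftool [ 0.35874703 -0.83721232  0.822573  ] q6 -1.2563966642278606
0.0846659277420194 -133.4882494115056
0.09051238354874797 -74.7336833200132
0.08655163887383842 -19.429014892793585
0.08577731955882334 46.208513370471785
0.0904169110034973 103.79460692314842
```

The tilt is stable, with one lug in and the others still on the ledge. I'll creep on gently.

>>> servo_tool(
  increments=[
    {"slide": [0,-0.4,0],"dr": [0,0,-0.004],"jaw": 1},
    {"slide": [0,-0.8,0],"dr": [0,0,-0.009],"jaw": 1},
  ],
)

```text
t: 14.95
tool_pos: [0.477, -0.0449, 0.2427]
orientation: [-0.784, -3.042, -0.0]
force: [0.1, 1.2, 0.5]
opening: 0.0007
gripper_force: 0.6
```

```bash
python3 -c "
from h import *
stat();plane()"
```

```text
t 14.95 r 0.09134048139634014 alpha 151.14458107749437 yaw 151.10213155203118 z 0.24273106572815176 Ftool [ 0.52512444  1.12611912 -0.50462815] q6 -1.2674680362112816
plane centre z 0.0386 tilt deg 2.82 uphill az -0.0
```

>>> servo_tool(
  increments=[
    {"slide": [0,-0.4,0],"dr": [0,0,-0.004],"jaw": 1},
    {"slide": [0,-0.8,0],"dr": [0,0,-0.009],"jaw": 1},
  ],
)

```text
t: 15.2
tool_pos: [0.4767, -0.0455, 0.2428]
orientation: [0.77, 3.046, 0.001]
force: [0.2, 3.3, -0.6]
opening: 0.0005
gripper_force: 1.5
```

```bash
python3 -c "
from h import *
stat();plane()"
```

```text
t 15.2 r 0.09136511337763215 alpha 151.54198363745493 yaw 151.61465556553273 z 0.24275057192705507 Ftool [1.37922615 2.98669982 0.61732937] q6 -1.2780485397213164
plane centre z 0.0384 tilt deg 2.91 uphill az 4.0
```

>>> servo_tool(
  increments=[
    {"slide": [0,-0.4,0],"dr": [0,0,-0.004],"jaw": 1},
    {"slide": [0,-0.8,0],"dr": [0,0,-0.009],"jaw": 1},
  ],
)

```text
t: 15.45
tool_pos: [0.4763, -0.0463, 0.2427]
orientation: [-0.756, -3.049, -0.0]
force: [1.4, 2.7, -0.2]
opening: 0.0003
gripper_force: 1.4
```

```bash
python3 -c "
from h import *
stat();plane()"
```

```text
t 15.45 r 0.0913589459525341 alpha 152.11326434133065 yaw 152.13668409590053 z 0.24273520196560686 Ftool [-2.56989679e-03  3.08708883e+00  2.21991143e-01] q6 -1.2886942534039676
plane centre z 0.0384 tilt deg 2.92 uphill az 5.0
```

>>> servo_tool(
  increments=[
    {"slide": [0,-0.4,0],"dr": [0,0,-0.004],"jaw": 1},
    {"slide": [0,-0.8,0],"dr": [0,0,-0.009],"jaw": 1},
  ],
)

```text
t: 15.7
tool_pos: [0.4759, -0.0471, 0.2427]
orientation: [0.743, 3.052, 0.0]
force: [1.4, 2.8, -0.2]
opening: 0.0002
gripper_force: 1.4
```

```bash
python3 -c "
from h import *
stat();plane()"
```

```text
t 15.7 r 0.09132676006319236 alpha 152.67873092655464 yaw 152.64374289216957 z 0.2427387607181407 Ftool [0.08403438 3.12309193 0.15275487] q6 -1.2992486420481917
plane centre z 0.0383 tilt deg 2.8 uphill az 10.0
```

>>> servo_tool(
  increments=[
    {"slide": [0,-0.4,0],"dr": [0,0,-0.004],"jaw": 1},
    {"slide": [0,-0.8,0],"dr": [0,0,-0.009],"jaw": 1},
  ],
)

```text
t: 15.95
tool_pos: [0.4755, -0.048, 0.2427]
orientation: [0.729, 3.056, -0.001]
force: [0.1, 1.8, 0.3]
opening: 0.0005
gripper_force: 0.8
```

Run:
```python
from h import *
stat();a=plane()
b=read_camera("side")[0]
v=np.load("v2.npz")["a"]
f=lambda x:cv2.resize(x[::,::,::-1],(396,330),interpolation=cv2.INTER_CUBIC)
cv2.imwrite("pics/j.png",np.hstack([f(a[165:240,170:260]),f(b[165:240,262:352])]))
```

```text
t 15.95 r 0.09126161810512141 alpha 153.31501311754127 yaw 153.16271991849194 z 0.24274759196347723 Ftool [ 0.69461249  1.62074    -0.27972044] q6 -1.3099215871349827
plane centre z 0.0373 tilt deg 2.21 uphill az 61.0
```

View pics/j.png

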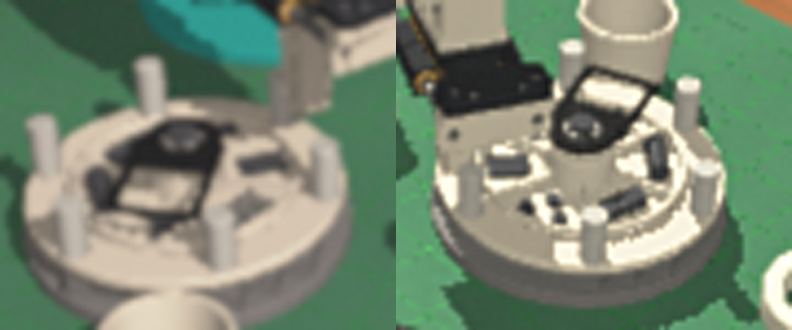

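A second lug has now dropped (uphill azimuth 61°, centre lower). The propeller is in the window. One more lug to go.

>>> servo_tool(
  increments=[
    {"slide": [0,-0.4,0],"dr": [0,0,-0.004],"jaw": 1},
    {"slide": [0,-0.8,0],"dr": [0,0,-0.009],"jaw": 1},
  ],
)

```text
t: 16.25
tool_pos: [0.4752, -0.0484, 0.2428]
orientation: [0.715, 3.059, 0.001]
force: [1.6, 3.2, 0.4]
opening: 0.0004
gripper_force: 1.6
```

```bash
python3 -c "
from h import *
stat();plane()"
```

```text
t 16.25 r 0.09135218749164942 alpha 153.6056889440481 yaw 153.67414683019024 z 0.2427813039814384 Ftool [-0.0522868   3.54706742 -0.37367474] q6 -1.3205194535289786
plane centre z 0.0373 tilt deg 2.05 uphill az 58.0
```

>>> servo_tool(
  increments=[
    {"slide": [0,-0.3,0],"dr": [0,0,-0.003],"jaw": 1},
    {"slide": [0,-0.6,0],"dr": [0,0,-0.006],"jaw": 1},
  ],
)

```text
t: 16.5
tool_pos: [0.4748, -0.0492, 0.2427]
orientation: [-0.706, -3.061, 0.001]
force: [0.8, 2.5, -0.5]
opening: 0.0004
gripper_force: 1.1
```

```bash
python3 -c "
from h import *
stat();plane()"
```

```text
t 16.5 r 0.09134349711393616 alpha 154.1366580892797 yaw 154.0150290721621 z 0.2426885594200942 Ftool [0.36034081 2.57148552 0.46982379] q6 -1.3275734372956982
plane centre z 0.0337 tilt deg 0.1 uphill az -170.0
```

All lugs are in: rim level at 33.7 mm, tilt 0.1°. Backing off and lifting.

>>> servo_tool(
  increments=[
    {"slide": [0,3,0],"dr": [0,0,0],"jaw": 1},
    {"slide": [0,7,0],"dr": [0,0,0],"jaw": 1},
    {"slide": [0,10,0],"dr": [0,0,0],"jaw": 1},
    {"slide": [0,10,-10],"dr": [0,0,0],"jaw": 1},
    {"slide": [0,10,-50],"dr": [0,0,0],"jaw": 1},
    {"slide": [0,10,-95],"dr": [0,0,0],"jaw": 1},
    {"slide": [0,10,-140],"dr": [0,0,0],"jaw": 1},
    {"slide": [0,10,-160],"dr": [0,0,0],"jaw": 1},
    {"slide": [0,10,-160],"dr": [0,0,0],"jaw": 1},
    {"slide": [0,10,-160],"dr": [0,0,0],"jaw": 1},
  ],
)

```text
t: 17.55
tool_pos: [0.4792, -0.04, 0.4031]
orientation: [0.706, 3.06, -0.0]
force: [-0.1, -0.2, -0.8]
opening: 0.0004
gripper_force: 0.0
```

Run:
```python
from h import *
stat();a=plane()
cv2.imwrite("pics/k.png",cv2.resize(a[165:250,160:270][:,:,::-1],(770,595),interpolation=cv2.INTER_CUBIC))
```

```text
t 17.55 r 0.09191195315664598 alpha 147.78509722693485 yaw 154.00741790174382 z 0.4031474290185092 Ftool [-0.00693342 -0.18436915  0.79097204] q6 -1.3070347701069915
plane centre z 0.0338 tilt deg 0.15 uphill az -134.0
```

View pics/k.png

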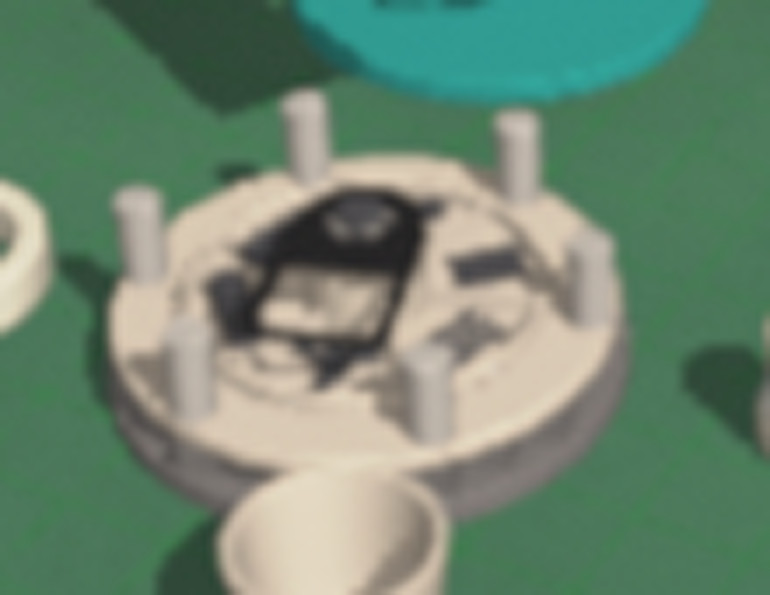

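The wheel lies level and low. From this slant the propeller shows at (335,355), directly below the window. The arm is clear, so I'm handing in.

```bash
python3 -c "
from plant import *
print(close_job())"
```

```text
the job is handed in; nothing more can be done
None
```

The wheel is turned so the propeller compartment sits under the window, and it dropped into its notches level (depth reading: rim top down from about 40 to 34 mm); the arm backed off clear, touched nothing else that I saw, and the job was handed in at about 17.6 s, though the judge gave no verdict.

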